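Set up the tea corner's menu slate

TASK

Get the tea corner ready. First swing the lamp arm aside so that no part of its shade is above the easel, then take the wood-framed slate out of the rack and set it gently on the easel, centred, with its lower edge on the narrow ledge and its back flat against the sloping rest. Next stand the tall white canister upright on the narrow raised shelf beside the glass jar, centred across the shelf's depth, and last swing the lamp back so that its shade is right over the middle of the slate; drop or tip nothing, and leave the paddle board, the glass jar and the mug where they are.

Things in the scene. Friction and masses are not known exactly. Their poses are not given: they have to be found in the camera images.
- slate: Blank grey slate in a light wooden frame, 160 mm wide (its y), 120 mm high (its z), 16 mm thick (its x), both faces alike, about 0.3 kg. Origin: middle of its lower edge (underside centre). At the start it stands upright in one of the rack's two slots, lower edge 10 mm above the counter. Take it from above by its top edge, across the thickness.
- rack: Fixed light-wood rack, 130 x 180 mm foot 10 mm thick, with two upright slots 20 mm wide, 90 mm apart, centred at x = -45 and +45 mm, running along its y; slot walls reach 50 mm above the counter. Holds the slate and the paddle board, in either order. Origin: underside centre, on the counter.
- paddle: Bystander: dark wooden paddle board standing in the other slot, 130 mm wide, 16 mm thick (x), with a 34 mm wide handle upward, 181 mm high in all. Origin: underside centre.
- easel_rest: Sloping rest of the fixed wooden easel, 170 mm wide, 65 high, leaning back 0.35 rad. Origin: corner where the ledge's upper face meets the rest's front face, mid-width, 60 mm above the counter. z: up along the face; x: into the rest; y: along the ledge. Ledge from x = 0 to -33 mm, with a front lip 10 mm high, 5 thick (28 mm free). A seated slate has its origin at x = -8, z = 0 mm, axes parallel.
- easel_spot (a point): Middle of the slate when it is properly seated on the easel (60 mm up the rest, 8 mm before it).
- lamp_knob (a point): Upright brass knob, 18 mm diameter, free to grip 15 mm either way of this point (302 mm up), on top of the lamp's shade, over its centre. Its x axis points along the arm to the hinge, a vertical axis 270 mm away on the fixed post behind the easel; swings over 1 rad either way, stays where left. Shade dark steel, 90 mm across, underside 215 mm up; arm a level 14 mm bar 262 mm up.
- canister: Tall white ceramic canister with lid, closed round cylinder, 60 mm diameter, 105 mm high, about 0.4 kg, standing on the counter at the start. Origin: underside centre.
- riser: Fixed narrow raised wooden shelf: top board 48 mm deep (its x), 220 mm long (its y), upper face 80 mm above the counter. Origin: on the counter under its centre. The glass jar stands on one half, the other half is free.
- jar: Bystander: short glass jar with a wooden lid, 58 mm diameter, 76 mm high, on the raised shelf. Origin: underside centre.
- mug: Bystander: grey-green mug, 76 mm diameter, 85 mm high, on the counter behind the raised shelf. Origin: underside centre.
Things that resemble listed ones, but are neither listed nor needed, are in the scene too. What is shaped like the slate but green or yellow is not meant.

How it is judged:
On the way, in this order (a step that is already met when the one before it is completed fails the run):
1. the lamp's shade is clear of the easel (centre more than 145 mm, level, from the middle of the slate's place) (horizontal distance between lamp_knob and easel_spot above 0.145 m), for 0.2 s.
2. the slate is seated on the easel and released (x of slate in the frame of easel_rest between -0.017 and -0.004 m and y of slate in the frame of easel_rest between -0.02 and 0.02 m and z of slate in the frame of easel_rest between -0.005 and 0.006 m and angle between the z axis of slate and the z axis of easel_rest, either way round below 0.14 rad and angle between the y axis of slate and the y axis of easel_rest, either way round below 0.14 rad and contact force between the fingers and slate below 0.1 N and linear speed of slate below 0.03 m/s), for 0.2 s.
3. the canister stands on the raised shelf and is released (x of canister in the frame of riser between -0.013 and 0.013 m and y of canister in the frame of riser between -0.1 and 0.1 m and z of canister in the frame of riser between 0.075 and 0.086 m and angle between canister's own z axis and vertical below 0.1 rad and contact force between the fingers and canister below 0.1 N and linear speed of canister below 0.03 m/s), for 0.2 s.
4. the lamp's shade is over the middle of the slate again (horizontal distance between lamp_knob and easel_spot below 0.045 m), for 0.4 s.
At the end, for the whole second after the job is handed in: Slate on the ledge, foot within 9 mm of the rest, within 20 mm of mid-width, within 0.14 rad of the rest; canister upright on the raised shelf, within 13 mm of mid-depth; shade centre, level, within 45 mm of the middle of the slate's place; all released, at rest (all of step 2 and all of step 3 and horizontal distance between lamp_knob and easel_spot below 0.045 m); the robot touches nothing.
It fails at once if the slate is dropped or let fall (contact force between each of the fingers, anything else and slate below 0.05 N and linear speed of slate above 0.5 m/s).
It fails at once if the canister is dropped or let fall (contact force between each of the fingers, anything else and canister below 0.05 N and linear speed of canister above 0.5 m/s).
It fails at once if the canister or slate is tipped over (angle between canister's own z axis and vertical above 0.8 rad or angle between slate's own z axis and vertical above 0.9 rad).
It fails at once if the jar, mug or paddle board is disturbed (moved over 20 mm) (distance of any of jar, mug, paddle from where it was at the start of the episode above 0.02 m).
It also fails if it takes over 72 s, if anything falls off the work surface, if the arm or the gripper's body presses on something with over 40 N, if the wrist force passes 120 N, or if a joint passes its speed limit or range.

ROBOT

A 6-joint arm with a two-finger parallel gripper is mounted at the origin on the work surface. World frame = base frame: x ahead of the robot, y to its left, z up, the work surface at z = 0. Lengths are in m, angles in rad, forces in N, time in s.
With the tool pointing down it reaches from about 0.375 to 0.975 m from the base axis. Payload 3.8 kg.
Tool frame: the origin (TCP) lies where the fingers leave the gripper's body, on its centre line; the fingertips stand 73 mm ahead of it and the grasp point (between the pads) lies 54 mm ahead of it; z points along the fingers, y is the line along which they close (so a half turn about z gives the same grasp; the last joint's range is limited). The gripper opens to 85 mm and grips with 20 to 120 N. Pads are 22 mm wide; open, the fingers measure 114 mm over their backs; the gripper's body (76 mm by 85 mm) begins 54 mm behind the grasp point. The pads swing forward as they close: fully open they stand 13 mm farther back than shut.
Start: joints at [-1.27, 0.264, 1.604, -0, 1.274, -0.037], TCP at [0.224, -0.637, 0.304] pointing down, gripper open.
Joint ranges: [-2.63, 2.63], [-0.94, 2.18], [0.31, 2.57], [-1.31, 4.45], [0, 2.66], [-2.55, 2.55]. Speed limits (rad/s): [2.57, 2.57, 3.14, 3.14, 3.14, 3.14].

INTERFACE

Orientations are given as a rotation vector (axis times angle).
In Python, from workcell import read_state, viewer, bot gives the robot as it stands.
- The arm moves only by the tool jog_arm, never from a script. Its argument "increments" is a list that holds one entry, the list of rows, each a list of 7 numbers: the shift along the tool's x, y, z in units of 30 mm (1.0 is 30 mm), then the turn, a rotation vector about the tool's x, y, z in units of 6 degrees (1.0 is 6 degrees), then the opening, from -1 (shut) to 1 (fully open). A call has exactly 5 rows; each row shifts and turns the commanded pose from where the row before left it, along the tool's axes as they then stand; what a row does not reach is not made up. A row lasts 1/12 s, in which the tool goes at most 41.7 mm and 7.16 degrees, less where a joint would pass 70% of its speed; a pose out of reach is approached as far as the arm can. A call is refused whole if a number of a shift passes 1 or a number of a turn 1, either way. A call with a gripper value outside its range is refused whole. The fingers move at their own pace and stop on an object; "force" is the grip in N (left out, the last holds). Time passes only in rows, so rows that do not move let the fingers close, or fill a call up. It gives the time, the measured TCP pose, the force, the opening and the grip force at its end, in the units of the state.
- read_state(): the state, without advancing time (a new reading comes with each control period).
- viewer.read_camera(name): name is "scene" or "top" or "wrist"; returns (picture, depth): 400x640x3 uint8, blue, green, red; 400x640 float32, m along the optical axis (not along the pixel's ray), 0 where there is no reading.
- viewer.camera_params(name): a dict with "fx", "fy", "cx", "cy" (pixels), "R" (3x3) and "t" (3): a world point X has camera coordinates R X + t; the wrist camera has in their place "hand_eye" (4x4, takes a point from camera to tool coordinates, whose origin is the TCP and whose axes are the flange's). Camera axes: x right, y down, z forward; pixel columns grow to the right and rows downward; lengths in m; the calibration is good to about 2 mm. A picture is of the moment at which its call begins: read the wrist's pose just before it. camera_params takes no time and is no camera call.
- bot.finish_job(): hands the job in; it is judged then, once.
The state is a dict: "time": time; "q": joint angles; "joint_vel": joint speeds; "joint_torque": joint torques, N m; "tool_pos": TCP position; "tcp_rot": TCP orientation; "wrist_force": force on the tool from outside, world axes, zero at the start; "torque": the same for the moment, N m; "width": opening from 0.0 (shut) to 1.0 (fully open); "grip_force": force on a finger pad.
Only numpy, scipy, OpenCV 4.12 (cv2) and the standard library are available. Lean on these libraries where they do the work, as an engineer would, in place of code of your own. Each camera call takes 0.05 s, during which the arm holds its last target. There are 200 camera calls.

## Working session

There is one attempt and no reset: what is moved stays moved. The work goes in short steps, Python scripts to look and compute and a tool call to move; the robot and the scene stay as the last step left them, time stands still between calls to the robot, and variables do not carry over. Pictures are saved under pics/ and viewed, at most 10 in all, crops included, and the job is handed in when it is done.

Besides the shell and the picture viewer there is one more tool, called after "Request:" as a command line: name --argument value ..., lists and objects as JSON in quotes. jog_arm: Moves the arm, as the interface text tells. Its arguments: {"type":"object","properties":{"increments":{"type":"array","items":{"type":"array","items":{"type":"array","items":{"type":"number"}}}},"force":{"type":"number"}},"required":["increments"]}

```bash
mkdir -p pics
cat > h.py <<'E'
import numpy as np, cv2
from workcell import read_state, viewer, bot
from scipy.spatial.transform import Rotation as Rn
def cam(n):
    s=read_state(); im,d=viewer.read_camera(n); p=viewer.camera_params(n)
    if n=="wrist":
        H=np.array(p["hand_eye"]); T=np.eye(4); T[:3,:3]=Rn.from_rotvec(s["tcp_rot"]).as_matrix(); T[:3,3]=s["tool_pos"]
        W=T@H
    else:
        W=np.eye(4); R=np.array(p["R"]); W[:3,:3]=R.T; W[:3,3]=-R.T@np.array(p["t"])
    v,u=np.mgrid[:400,:640]
    P=np.stack([(u-p["cx"])/p["fx"]*d,(v-p["cy"])/p["fy"]*d,d],-1)@W[:3,:3].T+W[:3,3]
    P[d==0]=np.nan
    return im,d,P,W,p
E
python3 - <<'E'
from h import *
s=read_state();print(s)
for n in("top","scene"):
    im,d,P,W,p=cam(n); cv2.imwrite(f"pics/{n}1.png",im); np.savez(f"{n}1.npz",im=im,P=P); print(n,W.round(3),p["fx"],p["cx"],p["cy"])
E
```

```text
{'time': 0.0, 'q': array([-1.26988719e+00,  2.64810901e-01,  1.60535540e+00, -1.17051962e-05,
        1.27370209e+00, -3.68703360e-02]), 'joint_vel': array([ 1.52110309e-03, -2.09710730e-03,  1.32525574e-03, -3.34900937e-04,
       -1.87447271e-04, -3.51786705e-05]), 'joint_torque': array([-3.23981048e-04, -5.15117955e+01, -3.67317045e+01, -2.36595561e-04,
        1.28605514e-02, -1.62966950e-05]), 'tool_pos': array([ 0.22353883, -0.63631908,  0.30253297]), 'tcp_rot': array([-3.09467073e+00, -5.27690356e-01,  4.87634857e-04]), 'wrist_force': array([-0.84069155,  0.37566505, -0.39784419]), 'torque': array([ 0.01690821, -0.00451756, -0.0198745 ]), 'grip_force': 0.0, 'width': 0.9971109730849591}
top [[-0.02  -0.996  0.089  0.364]
 [-1.     0.022  0.018  0.03 ]
 [-0.02  -0.089 -0.996  1.168]
 [ 0.     0.     0.     1.   ]] 384.375769424057 312.1617066190325 200.73851545606502
scene [[-0.823  0.375 -0.426  0.931]
 [ 0.567  0.524 -0.635  0.746]
 [-0.015 -0.765 -0.644  0.919]
 [ 0.     0.     0.     1.   ]] 399.72025961022877 320.2949623007659 196.48465599375353
```

View pics/top1.png

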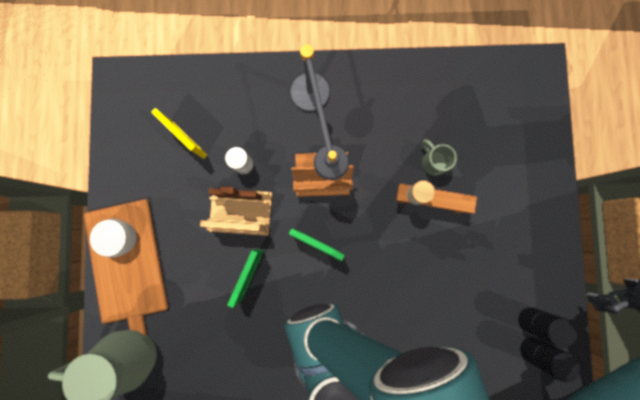

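View pics/scene1.png

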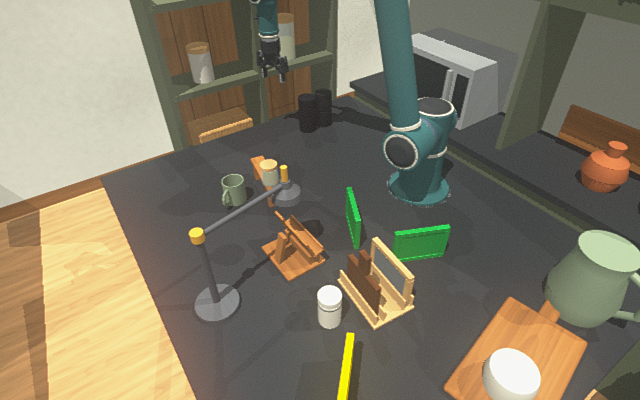

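The top view shows the lamp hinge at (307,50) and knob at (333,156). The easel is at (323,175), its ledge towards the robot. The rack is at (238,212), with the slate in the near slot (237,224) and the paddle in the far slot (237,192). The canister is at (238,160), the riser at (437,198) with the jar at (423,192), and the mug at (440,157). The green and yellow boards and the bowl are decoys.

Run:
```python
from h import *
D=np.load("top1.npz");P=D["P"];im=D["im"];hsv=cv2.cvtColor(im,cv2.COLOR_BGR2HSV)
D2=np.load("scene1.npz");Q=D2["P"];im2=D2["im"]
def seg(P,u0,u1,v0,v1,z0,z1,name,extra=None):
    m=np.zeros(P.shape[:2],bool);m[v0:v1,u0:u1]=1
    m&=(P[...,2]>z0)&(P[...,2]<z1)
    if extra is not None:m&=extra
    X=P[m]
    if len(X)<3: print(name,"none");return
    r=cv2.minAreaRect(X[:,:2].astype(np.float32)*1000)
    print(name,len(X),"mean",X.mean(0).round(4),"med z",np.median(X[:,2]).round(4),"rect",np.round(r[0],1),np.round(r[1],1),round(r[2],1))
yel=(hsv[...,0]>15)&(hsv[...,0]<32)&(hsv[...,1]>130)
seg(P,322,345,143,168,.28,.35,"knob",yel)
seg(P,297,318,40,62,.2,.4,"posttop",yel)
seg(P,305,350,135,185,.22,.30,"shade")
seg(P,220,258,140,178,.095,.115,"canister")
seg(P,390,485,175,220,.07,.09,"riser")
seg(P,408,440,175,210,.14,.17,"jar")
seg(P,415,462,135,178,.075,.095,"mug")
seg(P,195,280,205,240,.11,.14,"slatetop")
seg(P,195,280,205,240,.04,.06,"rackwall near")
seg(P,195,280,180,240,.04,.055,"rackwalls")
seg(P,195,280,180,205,.06,.25,"paddle")
seg(P,285,362,145,205,.055,.066,"ledge")
seg(P,285,362,145,205,.066,.075,"lip?")
seg(P,285,362,145,205,.105,.14,"rest top")
seg(P,285,362,145,205,.065,.14,"rest all")
# scene cam
seg(Q,375,420,235,305,.115,.14,"S slatetop")
seg(Q,340,420,235,325,.04,.055,"S rackwalls")
seg(Q,310,345,280,310,.095,.115,"S canister")
seg(Q,262,330,205,280,.105,.14,"S resttop")
seg(Q,262,330,205,280,.055,.066,"S ledge?")
seg(Q,278,290,160,186,.28,.33,"S knob")
# column profiles through easel
for u in(305,315,345):
    print(u,[(v,*P[v,u].round(3)) for v in range(150,202,3)])
print([(v,*P[v,240].round(3)) for v in range(180,240,3)])
```

```text
knob 63 mean [ 0.5421 -0.0019  0.3119] med z 0.3159 rect [543.6  -2.5] [16.  15.7] 86.0
posttop 158 mean [0.8061 0.0518 0.276 ] med z 0.2771 rect [806.9  51.8] [30.1 29.2] 32.0
shade 965 mean [ 0.5418 -0.0008  0.2473] med z 0.2451 rect [546.1  -3.5] [86.2 91.8] 60.7
canister 354 mean [0.5865 0.2607 0.1042] med z 0.1044 rect [587.1 261.4] [58.1 58.5] 26.7
riser 971 mean [ 0.4575 -0.3193  0.08  ] med z 0.08 rect [ 461.3 -302.2] [219.9  50.4] 79.2
jar 392 mean [ 0.4728 -0.2441  0.1555] med z 0.1558 rect [ 473.  -244.9] [57.3 55.6] 53.7
mug 176 mean [ 0.5799 -0.3233  0.0829] med z 0.0837 rect [ 578.6 -324.4] [74.5 76.3] 83.2
slatetop 353 mean [0.3961 0.2717 0.1293] med z 0.1294 rect [396.2 273.2] [159.8  15.9] 84.8
rackwall near 251 mean [0.3959 0.2701 0.0495] med z 0.0497 rect [396.4 274. ] [171.6  31.8] 84.8
rackwalls 425 mean [0.4295 0.2644 0.0491] med z 0.0494 rect [441.3 270. ] [171.6 122.1] 84.8
paddle 427 mean [0.4829 0.2614 0.1354] med z 0.1299 rect [485.7 266.5] [129.8  16.5] 84.8
ledge 366 mean [0.5166 0.0219 0.0626] med z 0.063 rect [511.   17.9] [ 37.1 168.4] 0.8
lip? 261 mea
[... 4853 characters left out ...]
207, np.float64(0.453), np.float64(0.27), np.float64(0.01)), (210, np.float64(0.444), np.float64(0.271), np.float64(0.006)), (213, np.float64(0.435), np.float64(0.271), np.float64(0.007)), (216, np.float64(0.426), np.float64(0.271), np.float64(0.009)), (219, np.float64(0.417), np.float64(0.27), np.float64(0.011)), (222, np.float64(0.406), np.float64(0.262), np.float64(0.049)), (225, np.float64(0.395), np.float64(0.246), np.float64(0.128)), (228, np.float64(0.387), np.float64(0.246), np.float64(0.127)), (231, np.float64(0.38), np.float64(0.263), np.float64(0.048)), (234, np.float64(0.372), np.float64(0.273), np.float64(-0.001)), (237, np.float64(0.363), np.float64(0.273), np.float64(-0.001))]
```

Measured sizes all match those given: slate top 160×16 at z 0.129, riser 220×50 at z 0.08, hinge-to-knob distance 0.268. First I move over the knob.

Request:
jog_arm --increments '[[[0,0,-0.75,0,0,0.645,1],[0,0,-0.75,0,0,0.645,1],[0,0,-0.75,0,0,0.645,1],[0,0,-0.75,0,0,0.645,1],[0,0,-0.75,0,0,0.645,1]]]' --force 20

```text
time: 0.52
tool_pos: [0.2236, -0.6365, 0.4166]
tcp_rot: [-3.14, 0.005, 0.001]
wrist_force: [-0.2, 0.4, 1.2]
width: 1.0
grip_force: 0.0
```

Request:
jog_arm --increments '[[[0.427,-0.847,0,0,0,0,1],[0.427,-0.847,0,0,0,0,1],[0.427,-0.847,0,0,0,0,1],[0.427,-0.847,0,0,0,0,1],[0.427,-0.847,0,0,0,0,1]]]'

```text
time: 0.93
tool_pos: [0.288, -0.5084, 0.4157]
tcp_rot: [-3.141, 0.001, 0.001]
wrist_force: [-0.0, -0.3, 0.5]
width: 0.996
grip_force: 0.0
```

Request:
jog_arm --increments '[[[0.427,-0.847,0,0,0,0,1],[0.427,-0.847,0,0,0,0,1],[0.427,-0.847,0,0,0,0,1],[0.427,-0.847,0,0,0,0,1],[0.427,-0.847,0,0,0,0,1]]]'

```text
time: 1.35
tool_pos: [0.352, -0.3813, 0.4158]
tcp_rot: [-3.141, 0.0, 0.001]
wrist_force: [1.3, -1.0, -0.3]
width: 1.002
grip_force: 0.0
```

Request:
jog_arm --increments '[[[0.427,-0.847,0,0,0,0,1],[0.427,-0.847,0,0,0,0,1],[0.427,-0.847,0,0,0,0,1],[0.427,-0.847,0,0,0,0,1],[0.427,-0.847,0,0,0,0,1]]]'

```text
time: 1.77
tool_pos: [0.416, -0.2542, 0.4159]
tcp_rot: [-3.141, 0.0, 0.001]
wrist_force: [1.4, -1.2, -0.0]
width: 1.002
grip_force: 0.0
```

Request:
jog_arm --increments '[[[0.427,-0.847,0,0,0,0,1],[0.427,-0.847,0,0,0,0,1],[0.427,-0.847,0,0,0,0,1],[0.427,-0.847,0,0,0,0,1],[0.427,-0.847,0,0,0,0,1]]]'

```text
time: 2.18
tool_pos: [0.48, -0.1272, 0.4159]
tcp_rot: [-3.141, -0.0, 0.001]
wrist_force: [-0.3, 0.2, 0.4]
width: 1.001
grip_force: 0.0
```

Request:
jog_arm --increments '[[[0.427,-0.847,0,0,0,0,1],[0.427,-0.847,0,0,0,0,1],[0.427,-0.847,0,0,0,0,1],[0.427,-0.847,0,0,0,0,1],[0.427,-0.847,0,0,0,0,1]]]'

```text
time: 2.6
tool_pos: [0.5441, -0.0001, 0.4158]
tcp_rot: [3.142, 0.0, -0.001]
wrist_force: [0.5, 0.2, -0.5]
width: 1.0
grip_force: 0.0
```

Request:
jog_arm --increments '[[[0,0,0.4,0,0,0,1],[0,0,0.4,0,0,0,1],[0,0,0.4,0,0,0,1],[0,0,0.4,0,0,0,1],[0,0,0.4,0,0,0,1]]]'

```text
time: 3.02
tool_pos: [0.5431, -0.0025, 0.3545]
tcp_rot: [3.141, -0.002, -0.002]
wrist_force: [0.5, 0.6, 0.4]
width: 1.0
grip_force: 0.0
```

Request:
jog_arm --increments '[[[0,0,0,0,0,0,-1],[0,0,0,0,0,0,-1],[0,0,0,0,0,0,-1],[0,0,0,0,0,0,-1],[0,0,0,0,0,0,-1]]]' --force 25

```text
time: 3.43
tool_pos: [0.5443, -0.0018, 0.3575]
tcp_rot: [3.142, -0.0, 0.003]
wrist_force: [0.1, -0.1, 0.2]
width: 0.298
grip_force: 0.0
```

Request:
jog_arm --increments '[[[0,0,0,0,0,0,-1],[0,0,0,0,0,0,-1],[0,0,0,0,0,0,-1],[0,0,0,0,0,0,-1],[0,0,0,0,0,0,-1]]]'

```text
time: 3.85
tool_pos: [0.5443, -0.0016, 0.3575]
tcp_rot: [3.141, 0.0, 0.003]
wrist_force: [0.0, -1.1, 5.3]
width: 0.198
grip_force: 25.9
```

Request:
jog_arm --increments '[[[0.105,0.46,0,0,0,-0.5,-1],[0.105,0.46,0,0,0,-0.5,-1],[0.105,0.46,0,0,0,-0.5,-1],[0.105,0.46,0,0,0,-0.5,-1],[0.105,0.46,0,0,0,-0.5,-1]]]'

```text
time: 4.27
tool_pos: [0.5675, -0.0685, 0.3575]
tcp_rot: [-3.114, -0.414, -0.004]
wrist_force: [3.0, 2.1, 4.1]
width: 0.199
grip_force: 25.9
```

Request:
jog_arm --increments '[[[0.105,0.46,0,0,0,-0.5,-1],[0.105,0.46,0,0,0,-0.5,-1],[0.105,0.46,0,0,0,-0.5,-1],[0.105,0.46,0,0,0,-0.5,-1],[0.105,0.46,0,0,0,-0.5,-1]]]'

```text
time: 4.68
tool_pos: [0.6071, -0.1269, 0.3575]
tcp_rot: [-3.033, -0.817, -0.005]
wrist_force: [1.7, 2.7, 4.6]
width: 0.199
grip_force: 25.9
```

Request:
jog_arm --increments '[[[0.105,0.46,0,0,0,-0.5,-1],[0.105,0.46,0,0,0,-0.5,-1],[0.105,0.46,0,0,0,-0.5,-1],[0,0,0,0,0,0,-1],[0,0,0,0,0,0,-1]]]'

```text
time: 5.1
tool_pos: [0.6381, -0.1565, 0.3575]
tcp_rot: [2.961, 1.049, 0.005]
wrist_force: [1.7, 2.3, 5.4]
width: 0.201
grip_force: 25.9
```

Request:
jog_arm --increments '[[[0,0,0,0,0,0,1],[0,0,0,0,0,0,1],[0,0,0,0,0,0,1],[0,0,0,0,0,0,1],[0,0,0,0,0,0,1]]]'

```text
time: 5.52
tool_pos: [0.6361, -0.1564, 0.3557]
tcp_rot: [-2.961, -1.049, 0.002]
wrist_force: [-0.6, -0.3, -0.5]
width: 0.897
grip_force: 0.0
```

Request:
jog_arm --increments '[[[0,0,-0.5,0,0,0,1],[0,0,-0.5,0,0,0,1],[0,0,-0.5,0,0,0,1],[0,0,-0.5,0,0,0,1],[0,0,-0.5,0,0,0,1]]]'

```text
time: 5.93
tool_pos: [0.6363, -0.1564, 0.4318]
tcp_rot: [-2.961, -1.049, 0.001]
wrist_force: [0.3, 0.5, -0.4]
width: 0.996
grip_force: 0.0
```

Request:
jog_arm --increments '[[[0,0,0,0,0,-0.765,1],[0,0,0,0,0,-0.765,1],[0,0,0,0,0,-0.765,1],[0,0,0,0,0,-0.765,1],[0,0,0,0,0,-0.765,1]]]'

```text
time: 6.35
tool_pos: [0.6363, -0.1565, 0.4312]
tcp_rot: [-2.69, -1.622, 0.0]
wrist_force: [-0.2, 0.7, -0.4]
width: 1.0
grip_force: 0.0
```

Request:
jog_arm --increments '[[[0,0,0,0,0,-0.765,1],[0,0,0,0,0,-0.765,1],[0,0,0,0,0,-0.765,1],[0,0,0,0,0,-0.765,1],[0,0,0,0,0,-0.765,1]]]'

```text
time: 6.77
tool_pos: [0.6363, -0.1565, 0.4312]
tcp_rot: [-2.314, -2.125, 0.0]
wrist_force: [-0.8, -0.2, -0.5]
width: 1.003
grip_force: 0.0
```

Request:
jog_arm --increments '[[[0.9,-0.62,0,0,0,0,1],[0.9,-0.62,0,0,0,0,1],[0.9,-0.62,0,0,0,0,1],[0.9,-0.62,0,0,0,0,1],[0.9,-0.62,0,0,0,0,1]]]'

```text
time: 7.18
tool_pos: [0.5548, -0.0127, 0.4312]
tcp_rot: [-2.318, -2.12, 0.0]
wrist_force: [-0.4, 0.2, -0.2]
width: 0.997
grip_force: 0.0
```

Request:
jog_arm --increments '[[[0.9,-0.62,0,0,0,0,1],[0.9,-0.62,0,0,0,0,1],[0.9,-0.62,0,0,0,0,1],[0.9,-0.62,0,0,0,0,1],[0.9,-0.62,0,0,0,0,1]]]'

```text
time: 7.6
tool_pos: [0.474, 0.13, 0.4314]
tcp_rot: [2.318, 2.12, 0.0]
wrist_force: [0.0, 1.1, 0.7]
width: 1.001
grip_force: 0.0
```

Request:
jog_arm --increments '[[[0.9,-0.62,0,0,0,0,1],[0.9,-0.62,0,0,0,0,1],[0.9,-0.62,0,0,0,0,1],[0.9,-0.62,0,0,0,0,1],[0.9,-0.62,0,0,0,0,1]]]'

```text
time: 8.02
tool_pos: [0.3933, 0.2727, 0.4315]
tcp_rot: [2.318, 2.12, 0.001]
wrist_force: [0.8, 0.3, -0.8]
width: 1.004
grip_force: 0.0
```

```bash
cat > pose.py <<'E'
from h import *
s=read_state(); R=Rn.from_rotvec(s["tcp_rot"]).as_matrix()
print(s["time"],"tcp",s["tool_pos"].round(4),"x yaw",np.degrees(np.arctan2(R[1,0],R[0,0])).round(2),"z",R[:,2].round(3),"w",round(s["width"],3),"grip",round(s["grip_force"],1),"F",s["wrist_force"].round(1),"q",s["q"].round(2))
def rel(p): print("to",p,"units",(R.T@(np.array(p)-s["tool_pos"])/.03).round(2))
E
python3 - <<'E'
from pose import *
im,d,P,W,p=cam("top")
m=np.zeros((400,640),bool);m[75:240,300:480]=1
m&=(P[...,2]>.22)&(P[...,2]<.33);
hsv=cv2.cvtColor(im,cv2.COLOR_BGR2HSV);y=m&(hsv[...,0]>15)&(hsv[...,0]<32)&(hsv[...,1]>130)&(P[...,2]>.285)
print(y.sum(),P[y].mean(0))
rel([.396,.273,.172])
im,d,P,W,p=cam("wrist");cv2.imwrite("pics/w1.png",im)
m=(P[...,2]>.122)&(P[...,2]<.138)&(P[...,0]<.45)&(P[...,0]>.34)
X=P[m];r=cv2.minAreaRect(X[:,:2].astype(np.float32)*1000);print(len(X),r)
E
```

```text
8.0167 tcp [0.3933 0.2727 0.4315] x yaw 84.9 z [ 0.  0. -1.] w 1.004 grip 0.0 F [ 0.8  0.3 -0.8] q [ 0.55 -0.17  1.83 -0.    1.48  0.64]
80 [ 0.6359104  -0.15566482  0.31042105]
to [0.396, 0.273, 0.172] units [0.02 0.09 8.65]
1685 ((394.632568359375, 273.4913024902344), (159.7655029296875, 15.806662559509277), 85.04910278320312)
```

The knob was left at (0.636,−0.156), which is 0.2 m clear, and the wrist camera agrees with the slate position. Now the descent and grip.

Request:
jog_arm --increments '[[[0,0.06,0.9,0,0,0,1],[0,0,0.9,0,0,0,1],[0,0,0.9,0,0,0,1],[0,0,0.9,0,0,0,1],[0,0,0.9,0,0,0,1]]]'

```text
time: 8.53
tool_pos: [0.3965, 0.2708, 0.2953]
tcp_rot: [2.318, 2.12, 0.001]
wrist_force: [-0.3, 0.8, -0.3]
width: 1.005
grip_force: 0.0
```

Request:
jog_arm --increments '[[[0,0,0.85,0,0,0,1],[0,0,0.85,0,0,0,1],[0,0,0.85,0,0,0,1],[0,0,0.85,0,0,0,1],[0,0,0.85,0,0,0,1]]]'

```text
time: 8.95
tool_pos: [0.3967, 0.2707, 0.1678]
tcp_rot: [2.318, 2.12, 0.0]
wrist_force: [0.6, -0.1, -0.2]
width: 1.001
grip_force: 0.0
```

Request:
jog_arm --increments '[[[0,0,0,0,0,0,-1],[0,0,0,0,0,0,-1],[0,0,0,0,0,0,-1],[0,0,0,0,0,0,-1],[0,0,0,0,0,0,-1]]]' --force 40

```text
time: 9.37
tool_pos: [0.3977, 0.2721, 0.171]
tcp_rot: [2.318, 2.12, 0.006]
wrist_force: [0.9, 0.3, 0.0]
width: 0.299
grip_force: 0.0
```

Request:
jog_arm --increments '[[[0,0,0,0,0,0,-1],[0,0,0,0,0,0,-1],[0,0,0,0,0,0,-1],[0,0,0,0,0,0,-1],[0,0,0,0,0,0,-1]]]'

```text
time: 9.78
tool_pos: [0.3972, 0.2721, 0.1708]
tcp_rot: [2.318, 2.12, 0.004]
wrist_force: [-1.2, 0.1, 7.0]
width: 0.182
grip_force: 39.4
```

Request:
jog_arm --increments '[[[0,0,-0.4,0,0,0,-1],[0,0,-0.6,0,0,0,-1],[0,0,-0.6,0,0,0,-1],[0,0,-0.6,0,0,0,-1],[0,0,-0.6,0,0,0,-1]]]'

```text
time: 10.2
tool_pos: [0.3959, 0.2712, 0.2534]
tcp_rot: [-2.318, -2.121, 0.001]
wrist_force: [0.6, 0.3, -2.6]
width: 0.179
grip_force: 39.7
```

Request:
jog_arm --increments '[[[0,0,-0.75,0,0,-0.19,-1],[0,0,-0.75,0,0,-0.19,-1],[0,0,-0.75,0,0,-0.19,-1],[0,0,-0.75,0,0,-0.19,-1],[0,0,-0.75,0,0,-0.19,-1]]]'

```text
time: 10.62
tool_pos: [0.3958, 0.2712, 0.3662]
tcp_rot: [-2.208, -2.234, 0.001]
wrist_force: [-0.3, -0.5, -3.1]
width: 0.182
grip_force: 39.7
```

Run:
```python
from pose import *
rel([.611,.0185,.345])
im,d,P,W,p=cam("top");cv2.imwrite("pics/t2.png",im)
im,d,P,W,p=cam("scene");cv2.imwrite("pics/s2.png",im[100:400,200:500])
```

```text
10.6167 tcp [0.3958 0.2712 0.3662] x yaw 90.67 z [-0. -0. -1.] w 0.182 grip 39.7 F [-0.3 -0.5 -3.1] q [ 0.55 -0.15  1.92 -0.    1.37  0.54]
to [0.611, 0.0185, 0.345] units [-8.51  7.07  0.71]
```

View pics/s2.png

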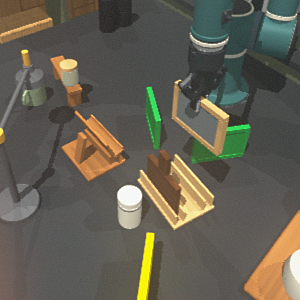

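Request:
jog_arm --increments '[[[-1,0.3,-0.2,0,0,0,-1],[-1,0.4,-0.2,0,0,0,-1],[-1,0.4,0,0,0,0,-1],[-1,0.4,0,0,0,0,-1],[-1,0.5,0,0,0,0,-1]]]'

```text
time: 11.13
tool_pos: [0.4572, 0.1208, 0.3754]
tcp_rot: [-2.208, -2.232, 0.003]
wrist_force: [1.0, 0.5, -2.2]
width: 0.178
grip_force: 39.7
```

Request:
jog_arm --increments '[[[-0.7,1,0,0,0,0,-1],[-0.7,1,0,0,0,0,-1],[-0.7,1,0,0,0,0,-1],[-0.7,1,0,0,0,0,-1],[-0.7,1,0,0,0,0,-1]]]'

```text
time: 11.55
tool_pos: [0.6096, 0.0174, 0.3747]
tcp_rot: [-2.209, -2.23, 0.003]
wrist_force: [0.9, 0.6, -2.1]
width: 0.182
grip_force: 39.7
```

Request:
jog_arm --increments '[[[0,0,0,0.67,0,0,-1],[0,0,0,0.67,0,0,-1],[0,0,0,0.67,0,0,-1],[0,0,0,0.67,0,0,-1],[0,0,0,0.66,0,0,-1]]]'

```text
time: 11.97
tool_pos: [0.6089, 0.0186, 0.375]
tcp_rot: [-2.019, -2.039, 0.366]
wrist_force: [-0.3, -0.7, -2.0]
width: 0.176
grip_force: 40.0
```

Run:
```python
from pose import *
rel([.611,.0175,.3277]); rel([.5905,.0175,.2714])
im,d,P,W,p=cam("scene");cv2.imwrite("pics/s3.png",cv2.resize(im[120:320,200:400],(600,600)))
```

```text
11.9667 tcp [0.6089 0.0186 0.375 ] x yaw 90.56 z [-0.348 -0.004 -0.938] w 0.176 grip 40.0 F [-0.3 -0.7 -2. ] q [-0.01  0.29  1.47 -0.01  1.74 -0.02]
to [0.611, 0.0175, 0.3277] units [-0.04  0.61  1.45]
to [0.5905, 0.0175, 0.2714] units [-0.03  0.63  3.45]
```

Request:
jog_arm --increments '[[[0,0.13,0.29,0,0,0,-1],[0,0.13,0.29,0,0,0,-1],[0,0.13,0.29,0,0,0,-1],[0,0.13,0.29,0,0,0,-1],[0,0.1,0.29,0,0,0,-1]]]'

```text
time: 12.43
tool_pos: [0.611, 0.0188, 0.3289]
tcp_rot: [-2.021, -2.043, 0.361]
wrist_force: [-1.0, 0.4, -3.6]
width: 0.179
grip_force: 40.0
```

Request:
jog_arm --increments '[[[0,0,0.4,0,0,0,-1],[0,0,0.4,0,0,0,-1],[0,0,0.4,0,0,0,-1],[0,0,0.4,0,0,0,-1],[0,0,0.4,0,0,0,-1]]]'

```text
time: 12.85
tool_pos: [0.5904, 0.0186, 0.2727]
tcp_rot: [-2.021, -2.043, 0.361]
wrist_force: [0.6, 0.6, -3.5]
width: 0.181
grip_force: 40.0
```

Request:
jog_arm --increments '[[[0,0,0.3,0,0,0,-1],[0,0,0.3,0,0,0,-1],[0,0,0.3,0,0,0,-1],[0,0,0.3,0,0,0,-1],[0,0,0.3,0,0,0,-1]]]'

```text
time: 13.27
tool_pos: [0.5755, 0.0184, 0.2309]
tcp_rot: [-2.022, -2.043, 0.36]
wrist_force: [0.1, -0.1, -2.9]
width: 0.177
grip_force: 40.0
```

Run:
```python
from pose import *
rel([.5737,.0175,.2137])
im,d,P,W,p=cam("scene");cv2.imwrite("pics/s4.png",cv2.resize(im[160:300,230:370],(700,700)[:2])[:600])
```

```text
13.2667 tcp [0.5755 0.0184 0.2309] x yaw 90.6 z [-0.342 -0.004 -0.94 ] w 0.177 grip 40.0 F [ 0.1 -0.1 -2.9] q [-0.01  0.32  1.7  -0.01  1.47 -0.02]
to [0.5737, 0.0175, 0.2137] units [-0.03  0.14  0.56]
```

View pics/s4.png

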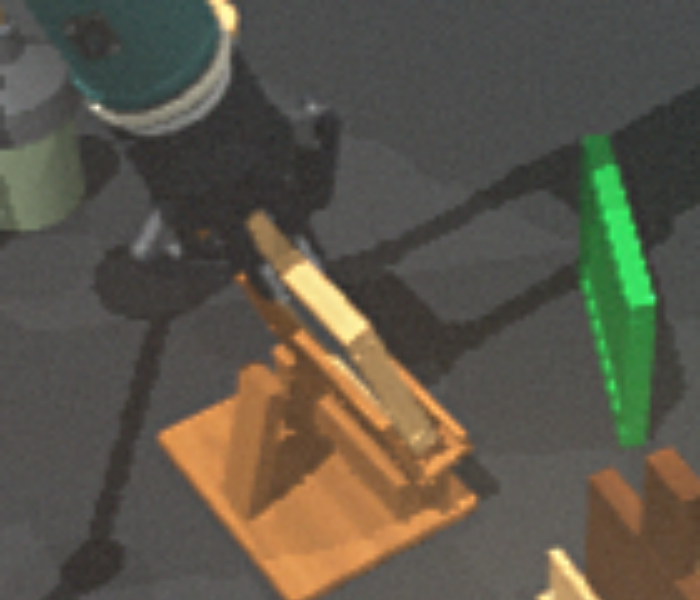

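The slate is between the rest and the lip, parallel to the rest (crop centre around (350,340)). I lower it gently to contact.

Request:
jog_arm --increments '[[[0,0,0.1,0,0,0,-1],[0,0,0.1,0,0,0,-1],[0,0,0.1,0,0,0,-1],[0,0,0.08,0,0,0,-1],[0,0,0.05,0,0,0,-1]]]'

```text
time: 13.73
tool_pos: [0.5713, 0.0183, 0.2194]
tcp_rot: [-2.021, -2.043, 0.361]
wrist_force: [0.7, -0.8, -2.2]
width: 0.184
grip_force: 40.0
```

Request:
jog_arm --increments '[[[0,0,0.05,0,0,0,-1],[0,0,0.03,0,0,0,-1],[0,0,0.03,0,0,0,-1],[0,0,0,0,0,0,-1],[0,0,0,0,0,0,-1]]]'

```text
time: 14.15
tool_pos: [0.5701, 0.0183, 0.2163]
tcp_rot: [-2.021, -2.043, 0.361]
wrist_force: [0.0, -0.3, -2.9]
width: 0.18
grip_force: 40.0
```

Request:
jog_arm --increments '[[[0,0,0.03,0,0,0,-1],[0,0,0.03,0,0,0,-1],[0,0,0.03,0,0,0,-1],[0,0,0,0,0,0,-1],[0,0,0,0,0,0,-1]]]'

```text
time: 14.57
tool_pos: [0.5698, 0.0186, 0.2149]
tcp_rot: [-2.022, -2.044, 0.359]
wrist_force: [1.8, 2.4, 4.9]
width: 0.183
grip_force: 41.0
```

Request:
jog_arm --increments '[[[0,0.03,0,0,0,0,-1],[0,0.03,0,0,0,0,-1],[0,0.03,0,0,0,0,-1],[0,0,0,0,0,0,-1],[0,0,0,0,0,0,-1]]]'

```text
time: 14.98
tool_pos: [0.5715, 0.0186, 0.2144]
tcp_rot: [-2.021, -2.042, 0.361]
wrist_force: [0.1, 1.6, 9.1]
width: 0.183
grip_force: 41.5
```

Ledge contact (force rose by about 12 N). Next I press the slate against the rest.

Request:
jog_arm --increments '[[[0,0.03,-0.01,0,0,0,-1],[0,0.03,0,0,0,0,-1],[0,0,0,0,0,0,-1],[0,0,0,0,0,0,-1],[0,0,0,0,0,0,-1]]]'

```text
time: 15.4
tool_pos: [0.5729, 0.0185, 0.214]
tcp_rot: [-2.02, -2.041, 0.363]
wrist_force: [-1.9, 0.9, 8.9]
width: 0.177
grip_force: 41.7
```

Run:
```python
from pose import *
rel([.5737,.0175,.2137])
im,d,P,W,p=cam("scene");cv2.imwrite("pics/s5.png",cv2.resize(im[190:290,250:350],(600,600)))
```

```text
15.4 tcp [0.5729 0.0185 0.214 ] x yaw 90.6 z [-0.345 -0.003 -0.939] w 0.177 grip 41.7 F [-1.9  0.9  8.9] q [-0.01  0.33  1.72 -0.01  1.44 -0.02]
to [0.5737, 0.0175, 0.2137] units [-0.03  0.03 -0.  ]
```

View pics/s5.png

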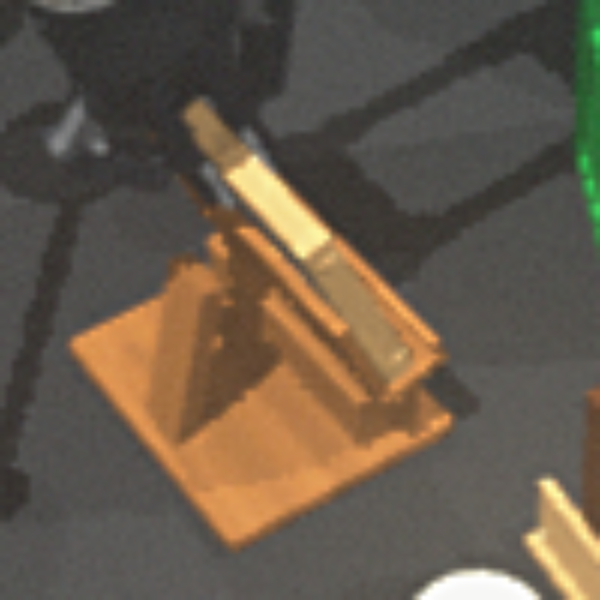

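The slate is on the ledge and almost flush with the rest. One more small push, then I release and retreat along the tool axis.

Request:
jog_arm --increments '[[[0,0.04,0,0,0,0,-1],[0,0,-0.02,0,0,0,-1],[0,0,0,0,0,0,-1],[0,0,0,0,0,0,-0.5],[0,0,0,0,0,0,-0.4]]]'

```text
time: 15.87
tool_pos: [0.5746, 0.0181, 0.2122]
tcp_rot: [-2.021, -2.043, 0.362]
wrist_force: [-0.1, -0.3, 0.9]
width: 0.298
grip_force: 0.0
```

Request:
jog_arm --increments '[[[0,0,0,0,0,0,-0.2],[0,0,0,0,0,0,-0.1],[0,0,0,0,0,0,0],[0,0,0,0,0,0,0],[0,0,0,0,0,0,0]]]'

```text
time: 16.28
tool_pos: [0.5748, 0.0183, 0.2125]
tcp_rot: [-2.021, -2.043, 0.361]
wrist_force: [-0.1, -0.5, 0.0]
width: 0.496
grip_force: 0.0
```

Run:
```python
from pose import *
im,d,P,W,p=cam("scene");cv2.imwrite("pics/s6.png",cv2.resize(im[190:290,250:350],(600,600)))
```

```text
16.2833 tcp [0.5748 0.0183 0.2125] x yaw 90.6 z [-0.343 -0.004 -0.939] w 0.496 grip 0.0 F [-0.1 -0.5  0. ] q [-0.01  0.33  1.72 -0.01  1.44 -0.02]
```

View pics/s6.png

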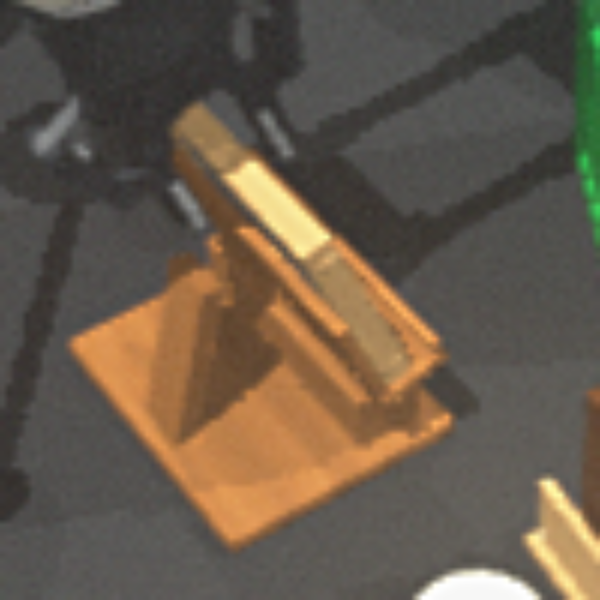

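The slate is seated and released with both fingers clear (crop (190,130) to (400,370)). I retreat and go on to the canister.

Request:
jog_arm --increments '[[[0,0,-0.5,0,0,0,0],[0,0,-1,0,0,0,0],[0,0,-1,0,0,0,0],[0,0,-1,0,0,0,0.5],[0,0,-1,0,0,0,1]]]'

```text
time: 16.75
tool_pos: [0.6213, 0.0188, 0.3407]
tcp_rot: [-2.021, -2.042, 0.361]
wrist_force: [0.5, 0.8, -0.0]
width: 0.772
grip_force: 0.0
```

Request:
jog_arm --increments '[[[0,0,0,-0.67,0,0,1],[0,0,0,-0.67,0,0,1],[0,0,0,-0.67,0,0,1],[0,0,0,-0.67,0,0,1],[0,0,0,-0.66,0,0,1]]]'

```text
time: 17.17
tool_pos: [0.6212, 0.0188, 0.3399]
tcp_rot: [2.208, 2.231, 0.004]
wrist_force: [0.3, 0.4, 0.0]
width: 1.0
grip_force: 0.0
```

Run:
```python
from pose import *
rel([.5875,.262,.33])
im,d,P,W,p=cam("top");np.savez("t7.npz",im=im,P=P);cv2.imwrite("pics/t7.png",im)
m=np.zeros((400,640),bool);m[140:178,215:260]=1;m&=(P[...,2]>.095)&(P[...,2]<.115)
print(m.sum(),P[m].mean(0),cv2.minAreaRect(P[m][:,:2].astype(np.float32)*1000))
```

```text
17.1667 tcp [0.6212 0.0188 0.3399] x yaw 90.6 z [ 0.004 -0.    -1.   ] w 1.0 grip 0.0 F [0.3 0.4 0. ] q [-0.01  0.14  1.68  0.    1.31 -0.02]
to [0.5875, 0.262, 0.33] units [ 8.12 -1.04  0.33]
355 [0.58639624 0.26066088 0.10430938] ((587.2334594726562, 260.6098327636719), (58.33497619628906, 58.28697204589844), 62.71670913696289)
```

Request:
jog_arm --increments '[[[0.81,-0.105,0,0,0,0,1],[0.81,-0.105,0,0,0,0,1],[0.81,-0.105,0,0,0,0,1],[0.81,-0.105,0,0,0,0,1],[0.81,-0.105,0,0,0,0,1]]]'

```text
time: 17.63
tool_pos: [0.6037, 0.1411, 0.3395]
tcp_rot: [-2.21, -2.232, 0.002]
wrist_force: [1.2, -0.4, -0.1]
width: 1.0
grip_force: 0.0
```

Request:
jog_arm --increments '[[[0.81,-0.105,0,0,0,0,1],[0.81,-0.105,0,0,0,0,1],[0.81,-0.105,0,0,0,0,1],[0.81,-0.105,0,0,0,0,1],[0.81,-0.105,0,0,0,0,1]]]'

```text
time: 18.05
tool_pos: [0.5867, 0.2627, 0.3393]
tcp_rot: [-2.209, -2.233, 0.003]
wrist_force: [1.3, -0.0, 0.2]
width: 1.0
grip_force: 0.0
```

Run:
```python
from pose import *
im,d,P,W,p=cam("wrist")
m=(P[...,2]>.098)&(P[...,2]<.112)&(abs(P[...,0]-.587)<.06)&(abs(P[...,1]-.262)<.06)
print(m.sum(),cv2.minEnclosingCircle(P[m][:,:2].astype(np.float32)*1000))
rel([.587,.262,.13])
```

```text
18.05 tcp [0.5867 0.2627 0.3393] x yaw 90.61 z [-0.002 -0.001 -1.   ] w 1.0 grip 0.0 F [ 1.3 -0.   0.2] q [ 0.38  0.19  1.63 -0.    1.32  0.37]
2540 ((585.7744750976562, 261.6449279785156), 30.097408294677734)
to [0.587, 0.262, 0.13] units [-0.02  0.02  6.98]
```

Wrist and top views agree (radius 30 mm), so I descend and grip.

Request:
jog_arm --increments '[[[0,0,0.7,0,0,0,1],[0,0,0.7,0,0,0,1],[0,0,0.7,0,0,0,1],[0,0,0.7,0,0,0,1],[0,0,0.7,0,0,0,1]]]'

```text
time: 18.52
tool_pos: [0.587, 0.2615, 0.2334]
tcp_rot: [-2.209, -2.233, 0.002]
wrist_force: [-0.8, 0.3, -0.3]
width: 0.997
grip_force: 0.0
```

Request:
jog_arm --increments '[[[0,0,0.7,0,0,0,1],[0,0,0.7,0,0,0,1],[0,0,0.7,0,0,0,1],[0,0,0.7,0,0,0,1],[0,0,0.7,0,0,0,1]]]'

```text
time: 18.93
tool_pos: [0.587, 0.2613, 0.1284]
tcp_rot: [-2.209, -2.233, 0.002]
wrist_force: [0.1, 0.7, -0.4]
width: 1.001
grip_force: 0.0
```

Request:
jog_arm --increments '[[[0,0,0,0,0,0,0.2],[0,0,0,0,0,0,0.2],[0,0,0,0,0,0,-0.2],[0,0,0,0,0,0,-1],[0,0,0,0,0,0,-1]]]' --force 40

```text
time: 19.35
tool_pos: [0.5876, 0.2617, 0.1307]
tcp_rot: [2.209, 2.233, 0.002]
wrist_force: [-0.3, 1.1, -3.1]
width: 0.693
grip_force: 44.6
```

Request:
jog_arm --increments '[[[0,0,0,0,0,0,-1],[0,0,0,0,0,0,-1],[0,0,-0.1,0,0,0,-1],[0,0,-0.2,0,0,0,-1],[0,0,-0.3,0,0,0,-1]]]'

```text
time: 19.77
tool_pos: [0.5864, 0.2613, 0.1472]
tcp_rot: [-2.209, -2.233, 0.003]
wrist_force: [-0.4, 0.2, -3.8]
width: 0.693
grip_force: 44.6
```

```bash
python3 pose.py
```

```text
19.7667 tcp [0.5864 0.2613 0.1472] x yaw 90.61 z [-0.002 -0.001 -1.   ] w 0.693 grip 44.6 F [-0.4  0.2 -3.8] q [0.38 0.34 1.81 0.   0.99 0.37]
```

Request:
jog_arm --increments '[[[0,0,-0.6,0,0,0,-1],[0,0,-0.8,0,0,0,-1],[0,0,-0.8,0,0,0,-1],[0,0,-0.8,0,0,0,-1],[0,0,-0.8,0,0,0,-1]]]'

```text
time: 20.18
tool_pos: [0.587, 0.2615, 0.2638]
tcp_rot: [2.209, 2.233, 0.002]
wrist_force: [0.6, 0.3, -3.3]
width: 0.691
grip_force: 44.6
```

Request:
jog_arm --increments '[[[0,0,-0.8,0,0,0,-1],[0,0,-0.8,0,0,0,-1],[0,0,-0.8,0,0,0,-1],[0,0,-0.8,0,0,0,-1],[0,0,-0.6,0,0,0,-1]]]'

```text
time: 20.6
tool_pos: [0.5872, 0.2616, 0.3794]
tcp_rot: [2.209, 2.232, 0.005]
wrist_force: [0.4, -0.6, -2.6]
width: 0.692
grip_force: 44.6
```

Request:
jog_arm --increments '[[[-0.5,-0.4,0,0,0,0,-1],[-0.8,-0.5,0,0,0,0,-1],[-0.9,-0.5,0,0,0,0,-1],[-0.9,-0.5,0,0,0,0,-1],[-0.9,-0.5,0,0,0,0,-1]]]'

```text
time: 21.02
tool_pos: [0.5153, 0.1398, 0.3766]
tcp_rot: [2.208, 2.233, 0.002]
wrist_force: [1.1, -0.1, -2.7]
width: 0.692
grip_force: 44.9
```

Request:
jog_arm --increments '[[[-0.9,-0.5,0,0,0,0,-1],[-0.9,-0.5,0,0,0,0,-1],[-0.9,-0.5,0,0,0,0,-1],[-0.9,-0.4,0,0,0,0,-1],[-0.9,-0.3,0,0,0,0,-1]]]'

```text
time: 21.43
tool_pos: [0.4502, 0.004, 0.3767]
tcp_rot: [2.208, 2.233, 0.002]
wrist_force: [0.6, -0.3, -2.8]
width: 0.693
grip_force: 44.9
```

Request:
jog_arm --increments '[[[-0.9,0,0,0,0,0,-1],[-0.9,0,0,0,0,0,-1],[-0.9,0,0,0,0,0,-1],[-0.9,0,0,0,0,0,-1],[-0.9,0,0,0,0,0,-1]]]'

```text
time: 21.85
tool_pos: [0.4526, -0.1312, 0.3768]
tcp_rot: [2.208, 2.232, 0.002]
wrist_force: [0.0, 0.7, -2.8]
width: 0.693
grip_force: 44.9
```

Request:
jog_arm --increments '[[[-0.9,0,0,0,0,0,-1],[-0.9,0,0,0,0,0,-1],[-0.9,0,0,0,0,0,-1],[-0.9,0,0,0,0,0,-1],[-0.7,0,0,0,0,0,-1]]]'

```text
time: 22.27
tool_pos: [0.4541, -0.2608, 0.3767]
tcp_rot: [2.209, 2.231, -0.0]
wrist_force: [-0.9, 0.6, -3.0]
width: 0.694
grip_force: 44.9
```

Run:
```python
from pose import *
rel([.451,-.356,.23])
im,d,P,W,p=cam("top");cv2.imwrite("pics/t8.png",im)
im,d,P,W,p=cam("wrist");cv2.imwrite("pics/w8.png",im)
m=(P[...,2]>.07)&(P[...,2]<.09)&(P[...,1]<-.15)&(abs(P[...,0]-.46)<.07);print(m.sum(),cv2.minAreaRect(P[m][:,:2].astype(np.float32)*1000))
```

```text
22.2667 tcp [ 0.4541 -0.2608  0.3767] x yaw 90.56 z [ 0.001 -0.002 -1.   ] w 0.694 grip 44.9 F [-0.9  0.6 -3. ] q [-0.57 -0.06  1.83 -0.    1.37 -0.58]
to [0.451, -0.356, 0.23] units [-3.16 -0.14  4.9 ]
1070 ((472.0223083496094, -238.45018005371094), (89.67236328125, 50.03495788574219), 78.98550415039062)
```

Request:
jog_arm --increments '[[[-0.6,-0.03,0,0,0,0,-1],[-0.7,-0.03,0,0,0,0,-1],[-0.7,-0.03,0,0,0,0,-1],[-0.66,-0.03,0,0,0,0,-1],[-0.5,-0.03,0,0,0,0,-1]]]'

```text
time: 22.78
tool_pos: [0.4509, -0.3545, 0.3764]
tcp_rot: [2.209, 2.232, 0.0]
wrist_force: [0.1, 1.1, -3.0]
width: 0.694
grip_force: 44.8
```

Request:
jog_arm --increments '[[[0,0,0.5,0,0,0,-1],[0,0,0.8,0,0,0,-1],[0,0,0.9,0,0,0,-1],[0,0,0.8,0,0,0,-1],[0,0,0.5,0,0,0,-1]]]'

```text
time: 23.2
tool_pos: [0.4501, -0.3524, 0.268]
tcp_rot: [-2.207, -2.231, -0.0]
wrist_force: [-0.8, 0.5, -3.8]
width: 0.694
grip_force: 44.9
```

Request:
jog_arm --increments '[[[0,0,0.4,0,0,0,-1],[0,0,0.3,0,0,0,-1],[0,0,0.3,0,0,0,-1],[0,0,0.2,0,0,0,-1],[0,0,0.1,0,0,0,-1]]]'

```text
time: 23.62
tool_pos: [0.4511, -0.3537, 0.2312]
tcp_rot: [2.21, 2.233, 0.0]
wrist_force: [0.2, 0.1, -3.2]
width: 0.692
grip_force: 44.9
```

Run:
```python
from pose import *
rel([.4505,-.356,.21])
im,d,P,W,p=cam("scene");cv2.imwrite("pics/s9.png",cv2.resize(im[130:230,200:300],(600,600)))
```

```text
23.6167 tcp [ 0.4511 -0.3537  0.2312] x yaw 90.61 z [ 0.  0. -1.] w 0.692 grip 44.9 F [ 0.2  0.1 -3.2] q [-0.71  0.13  1.9   0.    1.11 -0.72]
to [0.4505, -0.356, 0.21] units [-0.08 -0.02  0.71]
```

View pics/s9.png

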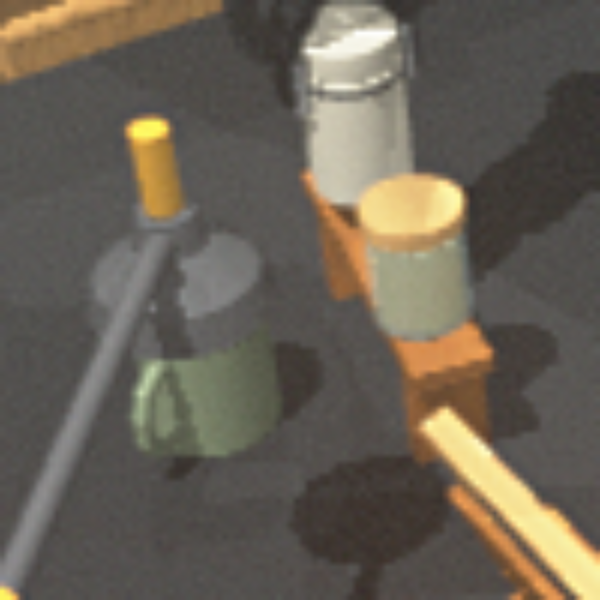

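The canister hangs upright just above the free half of the shelf (crop (358,110)), clear of the jar. I lower it to contact.

Request:
jog_arm --increments '[[[0,0,0.2,0,0,0,-1],[0,0,0.15,0,0,0,-1],[0,0,0.12,0,0,0,-1],[0,0,0.08,0,0,0,-1],[0,0,0.03,0,0,0,-1]]]'

```text
time: 24.08
tool_pos: [0.4508, -0.3536, 0.2135]
tcp_rot: [-2.209, -2.232, 0.0]
wrist_force: [0.1, -0.2, -2.9]
width: 0.695
grip_force: 44.9
```

Request:
jog_arm --increments '[[[0,0,0.03,0,0,0,-1],[0,0,0.03,0,0,0,-1],[0,0,0.02,0,0,0,-1],[0,0,0,0,0,0,-1],[0,0,0,0,0,0,-1]]]'

```text
time: 24.5
tool_pos: [0.451, -0.3538, 0.2118]
tcp_rot: [2.21, 2.233, 0.0]
wrist_force: [0.1, -0.5, -2.6]
width: 0.693
grip_force: 44.9
```

Request:
jog_arm --increments '[[[0,0,0.03,0,0,0,-1],[0,0,0.02,0,0,0,-1],[0,0,0.02,0,0,0,-1],[0,0,0,0,0,0,-1],[0,0,0,0,0,0,-1]]]'

```text
time: 24.92
tool_pos: [0.451, -0.3537, 0.2095]
tcp_rot: [-2.21, -2.233, -0.0]
wrist_force: [-0.1, 0.9, -2.8]
width: 0.694
grip_force: 44.9
```

Request:
jog_arm --increments '[[[0,0,0.03,0,0,0,-1],[0,0,0.02,0,0,0,-1],[0,0,0,0,0,0,-1],[0,0,0,0,0,0,-1],[0,0,0,0,0,0,-1]]]'

```text
time: 25.33
tool_pos: [0.4511, -0.3539, 0.2091]
tcp_rot: [2.209, 2.233, -0.0]
wrist_force: [-1.5, 1.8, 5.6]
width: 0.694
grip_force: 45.5
```

Contact (force rose by about 8 N). I release and rise.

Request:
jog_arm --increments '[[[0,0,0,0,0,0,0.5],[0,0,0,0,0,0,0.7],[0,0,0,0,0,0,1],[0,0,0,0,0,0,1],[0,0,0,0,0,0,1]]]'

```text
time: 25.75
tool_pos: [0.4511, -0.3538, 0.2079]
tcp_rot: [2.21, 2.233, 0.0]
wrist_force: [-0.7, -0.5, -0.3]
width: 1.004
grip_force: 0.0
```

Request:
jog_arm --increments '[[[0,0,-0.3,0,0,0,1],[0,0,-0.6,0,0,0,1],[0,0,-1,0,0,0,1],[0,0,-1,0,0,0,1],[0,0,-1,0,0,0,1]]]'

```text
time: 26.17
tool_pos: [0.4508, -0.3536, 0.3267]
tcp_rot: [-2.209, -2.233, 0.0]
wrist_force: [0.0, -0.2, 0.2]
width: 1.0
grip_force: 0.0
```

Request:
jog_arm --increments '[[[0,0,-1,0,0,0,1],[0,0,-1,0,0,0,1],[0,0,-1,0,0,0,1],[0,0,-0.5,0,0,0,1],[0,0,0,0,0,0,1]]]'

```text
time: 26.58
tool_pos: [0.4521, -0.3547, 0.4366]
tcp_rot: [2.203, 2.226, 0.001]
wrist_force: [-0.4, 0.2, 0.2]
width: 1.0
grip_force: 0.0
```

Run:
```python
from pose import *
rel([.636,-.156,.43])
im,d,P,W,p=cam("scene");
def box(P,c,r,z0,z1):
    m=(P[...,2]>z0)&(P[...,2]<z1)&(np.hypot(P[...,0]-c[0],P[...,1]-c[1])<r);return P[m]
X=box(P,(.451,-.354),.05,.17,.2);print("can",len(X),X[:,2].max(),cv2.minEnclosingCircle(X[X[:,2]>.18][:,:2].astype(np.float32)*1000))
cv2.imwrite("pics/s10.png",cv2.resize(im[130:290,180:380],(800,640))[:600])
im,d,P,W,p=cam("wrist")
X=box(P,(.451,-.354),.05,.175,.2);print("canw",len(X),cv2.minEnclosingCircle(X[:,:2].astype(np.float32)*1000))
m=(P[...,2]>.074)&(P[...,2]<.086)&(abs(P[...,0]-.46)<.07)&(abs(P[...,1]+.3)<.15);print("riser",m.sum(),cv2.minAreaRect(P[m][:,:2].astype(np.float32)*1000))
```

```text
26.5833 tcp [ 0.4521 -0.3547  0.4366] x yaw 90.6 z [ 0.008 -0.007 -1.   ] w 1.0 grip 0.0 F [-0.4  0.2  0.2] q [-0.71  0.01  1.65  0.    1.47 -0.72]
to [0.636, -0.156, 0.43] units [6.56 6.2  0.22]
can 184 0.19104429820552882 ((450.79962158203125, -349.34466552734375), 29.857332229614258)
canw 2379 ((450.4548645019531, -353.00482177734375), 29.918563842773438)
riser 2101 ((460.53021240234375, -302.25531005859375), (219.89356994628906, 50.348388671875), 79.61123657226562)
```

View pics/s10.png

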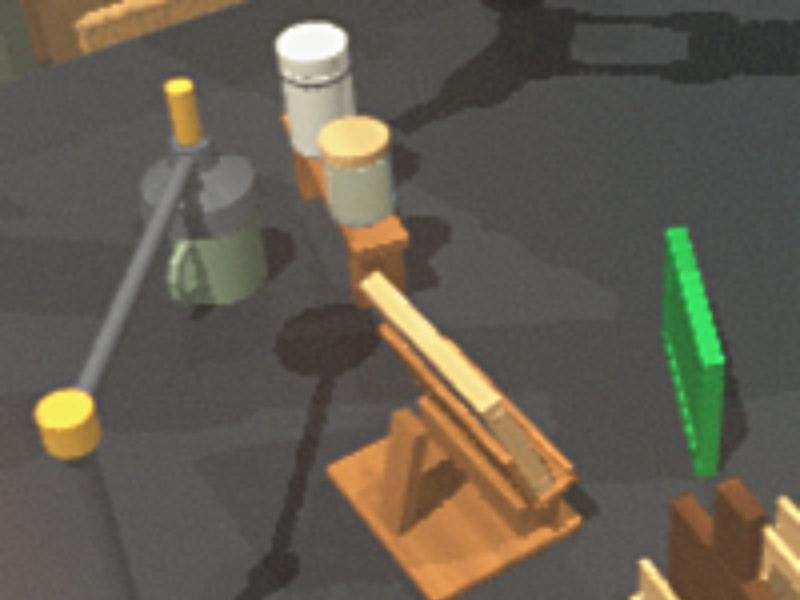

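The canister stands upright within 1 mm of the shelf's midline, and the slate is seated on the easel (crop (460,380)). Now I go back to the knob.

Request:
jog_arm --increments '[[[0.65,0.61,0,0,0,0,1],[0.65,0.61,0,0,0,0,1],[0.65,0.61,0,0,0,0,1],[0.65,0.61,0,0,0,0,1],[0.65,0.61,0,0,0,0,1]]]'

```text
time: 27.1
tool_pos: [0.5414, -0.254, 0.4272]
tcp_rot: [-2.207, -2.23, 0.002]
wrist_force: [0.5, 0.0, 0.2]
width: 0.999
grip_force: 0.0
```

Request:
jog_arm --increments '[[[0.65,0.61,0,0,0,0,1],[0.65,0.61,0,0,0,0,1],[0.65,0.61,0,0,0,0,1],[0.65,0.61,0,0,0,0,1],[0.65,0.61,0,0,0,0,1]]]'

```text
time: 27.52
tool_pos: [0.632, -0.1555, 0.4269]
tcp_rot: [-2.207, -2.23, 0.004]
wrist_force: [0.1, -0.3, -0.1]
width: 1.002
grip_force: 0.0
```

Request:
jog_arm --increments '[[[0,0,0,0,0,0.855,1],[0,0,0,0,0,0.855,1],[0,0,0,0,0,0.855,1],[0,0,0,0,0,0.855,1],[0,0,0,0,0,0.855,1]]]'

```text
time: 27.93
tool_pos: [0.6313, -0.1564, 0.4267]
tcp_rot: [-2.65, -1.68, 0.005]
wrist_force: [-0.1, 0.5, 0.0]
width: 1.001
grip_force: 0.0
```

Request:
jog_arm --increments '[[[0,0,0,0,0,0.855,1],[0,0,0,0,0,0.855,1],[0,0,0,0,0,0.855,1],[0,0,0,0,0,0.855,1],[0,0,0,0,0,0.855,1]]]'

```text
time: 28.35
tool_pos: [0.6312, -0.1566, 0.4268]
tcp_rot: [-2.958, -1.049, 0.006]
wrist_force: [-0.2, -0.2, -0.2]
width: 1.003
grip_force: 0.0
```

Run:
```python
from pose import *
rel([.6365,-.1563,.357])
im,d,P,W,p=cam("wrist");m=(P[...,2]>.295)&(P[...,2]<.33)&(np.hypot(P[...,0]-.636,P[...,1]+.156)<.03);print(m.sum(),P[m].mean(0))
```

```text
28.35 tcp [ 0.6312 -0.1566  0.4268] x yaw 39.05 z [-0.005  0.001 -1.   ] w 1.003 grip 0.0 F [-0.2 -0.2 -0.2] q [-0.28  0.17  1.49 -0.    1.48  0.61]
to [0.6365, -0.1563, 0.357] units [0.15 0.11 2.33]
784 [ 0.63927711 -0.15602662  0.31273796]
```

Request:
jog_arm --increments '[[[0.17,0.13,0.43,0,0,0,1],[0,0,0.5,0,0,0,1],[0,0,0.5,0,0,0,1],[0,0,0.5,0,0,0,1],[0,0,0.4,0,0,0,1]]]'

```text
time: 28.82
tool_pos: [0.6377, -0.1563, 0.356]
tcp_rot: [-2.955, -1.059, 0.006]
wrist_force: [-0.9, 0.6, -0.3]
width: 0.998
grip_force: 0.0
```

Request:
jog_arm --increments '[[[0,0,0,0,0,0,-1],[0,0,0,0,0,0,-1],[0,0,0,0,0,0,-1],[0,0,0,0,0,0,-1],[0,0,0,0,0,0,-1]]]' --force 25

```text
time: 29.23
tool_pos: [0.6388, -0.1568, 0.3616]
tcp_rot: [2.957, 1.056, 0.003]
wrist_force: [0.4, 0.3, 0.7]
width: 0.3
grip_force: 0.0
```

Request:
jog_arm --increments '[[[0,0,0,0,0,0,-1],[0,0,0,0,0,0,-1],[0,0,0,0,0,0,-1],[0,0,0,0,0,0,-1],[0,0,0,0,0,0,-1]]]'

```text
time: 29.65
tool_pos: [0.6388, -0.1567, 0.3616]
tcp_rot: [2.957, 1.056, 0.003]
wrist_force: [-0.4, 0.2, 5.3]
width: 0.201
grip_force: 25.7
```

Request:
jog_arm --increments '[[[-0.078,-0.446,0,0,0,0.48,-1],[-0.078,-0.446,0,0,0,0.48,-1],[-0.078,-0.446,0,0,0,0.48,-1],[-0.078,-0.446,0,0,0,0.48,-1],[-0.078,-0.446,0,0,0,0.48,-1]]]'

```text
time: 30.07
tool_pos: [0.5918, -0.1076, 0.3616]
tcp_rot: [3.067, 0.673, 0.003]
wrist_force: [0.7, -1.4, 5.3]
width: 0.196
grip_force: 25.8
```

Request:
jog_arm --increments '[[[-0.078,-0.446,0,0,0,0.48,-1],[-0.078,-0.446,0,0,0,0.48,-1],[-0.078,-0.446,0,0,0,0.48,-1],[-0.078,-0.446,0,0,0,0.48,-1],[-0.078,-0.446,0,0,0,0.48,-1]]]'

```text
time: 30.48
tool_pos: [0.5586, -0.0484, 0.3616]
tcp_rot: [3.127, 0.283, 0.003]
wrist_force: [0.4, -1.7, 6.5]
width: 0.201
grip_force: 25.8
```

Request:
jog_arm --increments '[[[-0.078,-0.446,0,0,0,0.48,-1],[-0.078,-0.446,0,0,0,0.48,-1],[-0.078,-0.446,0,0,0,0.48,-1],[-0.078,-0.446,0,0,0,0.48,-1],[-0.078,-0.446,0,0,0,0.48,-1]]]'

```text
time: 30.9
tool_pos: [0.5413, 0.0173, 0.3615]
tcp_rot: [3.138, -0.111, 0.001]
wrist_force: [-1.4, -1.6, 6.6]
width: 0.205
grip_force: 25.9
```

The shade centre is at (0.541,0.017) and the target at (0.539,0.0185). I release, rise and check.

Request:
jog_arm --increments '[[[0,0,0,0,0,0,-0.5],[0,0,0,0,0,0,0],[0,0,0,0,0,0,1],[0,0,0,0,0,0,1],[0,0,0,0,0,0,1]]]'

```text
time: 31.32
tool_pos: [0.5416, 0.0166, 0.3595]
tcp_rot: [3.139, -0.107, -0.002]
wrist_force: [0.1, -0.1, 0.2]
width: 0.806
grip_force: 0.0
```

Request:
jog_arm --increments '[[[0,0,-0.3,0,0,0,1],[0,0,-0.6,0,0,0,1],[0,0,-0.8,0,0,0,1],[0,0,-1,0,0,0,1],[0,0,-1,0,0,0,1]]]'

```text
time: 31.73
tool_pos: [0.5414, 0.0169, 0.4722]
tcp_rot: [3.14, -0.107, -0.002]
wrist_force: [-0.1, 0.1, 0.1]
width: 1.0
grip_force: 0.0
```

Request:
jog_arm --increments '[[[0,0.9,0,0,0,0,1],[0,0.9,0,0,0,0,1],[0,0.9,0,0,0,0,1],[0,0.5,0,0,0,0,1],[0,0,0,0,0,0,1]]]'

```text
time: 32.15
tool_pos: [0.535, -0.0815, 0.4718]
tcp_rot: [3.138, -0.112, 0.001]
wrist_force: [-0.0, 0.2, -0.4]
width: 0.998
grip_force: 0.0
```

Run:
```python
from pose import *
im,d,P,W,p=cam("scene");cv2.imwrite("pics/s11.png",cv2.resize(im[130:330,180:430],(750,600)))
hsv=cv2.cvtColor(im,cv2.COLOR_BGR2HSV)
m=(P[...,2]>.29)&(P[...,2]<.325)&(np.hypot(P[...,0]-.541,P[...,1]-.017)<.05)&(hsv[...,1]>130);print(m.sum(),P[m].mean(0))
```

```text
32.15 tcp [ 0.535  -0.0815  0.4718] x yaw -4.1 z [ 0.    -0.002 -1.   ] w 0.998 grip 0.0 F [-0.   0.2 -0.4] q [-0.2  -0.05  1.65 -0.    1.54  1.45]
81 [0.54237131 0.02525978 0.30773916]
```

View pics/s11.png

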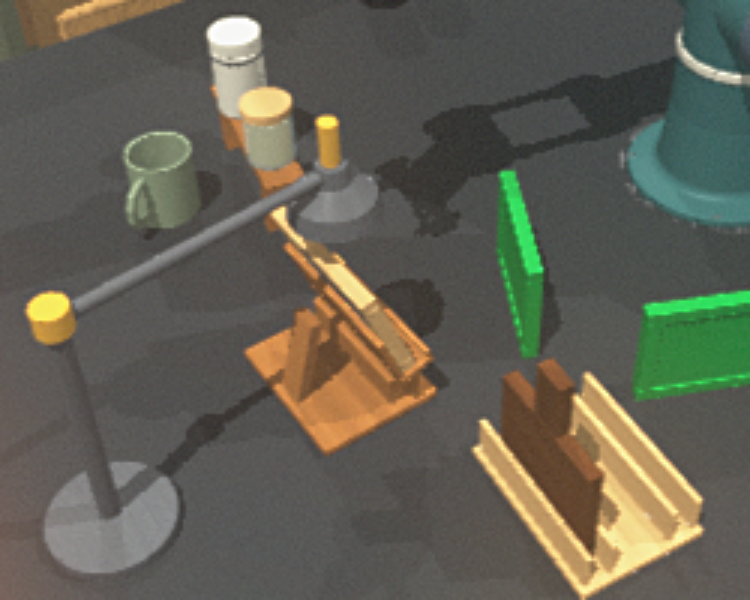

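Everything is in place: the shade (335,190) is over the slate, and the canister, jar, mug and paddle are standing. I hand the job in.

```bash
python3 -c "
from workcell import bot
print(bot.finish_job())"
```

```text
the job is handed in; nothing more can be done
None
```

I handed the job in at about 32 s: the slate is seated on the easel, the canister stands within 1 mm of the shelf's mid-depth, and the lamp shade is within about 8 mm of the slate's middle; no verdict came back.

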